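# Fit the copper collar on the candlestick lantern and switch it on

## Robot

A 6-joint arm with a two-finger parallel gripper is mounted at the origin on the work surface. World frame = base frame: x ahead of the robot, y to its left, z up, the work surface at z = 0. Lengths are in m, angles in rad, forces in N, time in s.
With the tool pointing down it reaches from about 0.35 to 0.85 m from the base axis. Payload 8.1 kg.
Tool frame: the origin (TCP) lies on the centre line of the jaws, within the pads' length; the fingertips stand 14 mm ahead of it and the grasp point (between the pads) lies 5 mm behind it; z points along the fingers, y is the line along which they close (so a half turn about z gives the same grasp; the last joint's range is limited). The gripper opens to 85 mm and grips with 20 to 120 N. Pads are 22 mm wide; open, the fingers measure 114 mm over their backs; the gripper's body (76 mm by 85 mm) begins 54 mm behind the grasp point. The pads swing forward as they close: fully open they stand 13 mm farther back than shut.
Start: joints at [-1.388, 0.13, 1.488, -0, 1.523, -0.085], TCP at [0.159, -0.579, 0.245] pointing down, gripper open.
Joint ranges: [-2.96, 2.96], [-0.89, 2.26], [0.02, 2.5], [-1.34, 4.48], [0, 2.73], [-2.66, 2.66]. Speed limits (rad/s): [2.39, 2.39, 2.79, 3.14, 3.14, 3.14].

## Interface

Orientations are given as [roll, pitch, yaw] about the fixed x, y, z axes, in that order (R = Rz(yaw) Ry(pitch) Rx(roll)).
In Python, from cell import manip gives the robot as it stands. The module is installed in compiled form; this text tells all that it offers.
- The arm moves only by the tool drive_tool, never from a script. Its arguments are lists of equal length, an entry for each row: "linear": the shift along the tool's x, y, z in m, a list of three; "spin": the turn about the tool's z in degrees; "jaw": the closure, from 0 (fully open) to 1 (shut). In form: {"linear": [[x, y, z], ...], "spin": [spin, ...], "jaw": [jaw, ...]}. A call has exactly 8 rows; each row is the pose to reach, as a shift and turn from the pose commanded when the call began, along the tool's axes at that moment; what a row does not reach only later rows make up. A row lasts 1/12 s, in which the tool goes at most 41.7 mm and 7.16 degrees, less where a joint would pass 70% of its speed; a pose out of reach is approached as far as the arm can. A call with a gripper value outside its range is refused whole. The fingers move at their own pace and stop on an object; the grip force is fixed at half the most. Time passes only in rows, so rows that repeat a pose let the fingers close, or fill a call up. It gives the time, the measured TCP pose, the force, the opening and the grip force at its end, in the units of the state.
- manip.read_state(): the state, without advancing time (a new reading comes with each control period).
- manip.capture(name): name is "side" or "top" or "wrist"; returns a dict with "img" (480x640x3 uint8, red, green, blue), "fx", "fy", "cx", "cy" (pixels), "extrinsics" (4x4, takes a point from camera to world coordinates). Camera axes: x right, y down, z forward; pixel columns grow to the right and rows downward; lengths in m; the calibration is good to about 2 mm. A picture is of the moment at which its call begins. There is no depth.
- manip.close_job(): hands the job in; it is judged then, once.
The state is a dict: "time": time; "joint_positions": joint angles; "qd": joint speeds; "joint_efforts": joint torques, N m; "position": TCP position; "ee_rot": TCP orientation; "ft_force": force on the tool from outside, world axes, zero at the start; "wrist_torque": the same for the moment, N m; "opening": finger opening in m; "grasp_force": force on a finger pad.
Only numpy, scipy, OpenCV 4.12 (cv2) and the standard library are available. Lean on these libraries where they do the work, as an engineer would, in place of code of your own. Each camera call takes 0.05 s, during which the arm holds its last target. There are 200 camera calls.

## Task

Take the open copper C-collar off the wooden coaster by its slanted wooden grip, slide it sideways through its gap onto the thin brass stem of the candlestick lantern, below the drip cup, and lower it gently by its grip until it lies flat on the lantern's seat disc so that the stem stands inside the collar's round hole; only then let go of it. Then switch the lantern on: press the red button fully down and let it come up again. Leave the collar in place and do not knock the vase, the glass dish or the bowl.

Things in the scene. Friction and masses are not known exactly. Their poses are not given: they have to be found in the camera images.
- lantern: Candlestick-shaped blue ceramic lantern, fixed, 235 mm tall; origin on the stem's axis at the work surface, z up. Saucer foot 140 mm across, 20 mm high at the rim, 34 mm at the stem. Along its +y a lobe 50 mm wide, 20 mm high runs to 130 mm from the axis and carries the button. Drip cup 88 mm across from 145 to 170 mm high, white candle 52 mm across on it up to 205 mm, flame tip.
- seat (a point): Centre of the flat top of the lantern's round seat disc (68 mm across, 8 mm thick), on the stem's axis, 85 mm above the work surface; axes as the lantern's. The upright brass stem, 14 mm across, is bare from here up to the drip cup, 60 mm higher.
- button (a joint): Travel of the lantern's spring push button: 0 up, 0.006 m fully down; about 5 N holds it fully down and it springs back up by itself.
- button_top (a point): Centre of the top of the red round button (28 mm across, in a brass housing) at rest; it is pressed straight down. It lies 105 mm from the stem's axis along the lantern's +y.
- coaster: Round juniper coaster, fixed, 104 mm across, 12 mm thick, origin at the centre of its underside. The collar starts lying flat on it.
- collar_hole (a point): Copper C-collar, loose, about 0.22 kg: centre of its hole, half-way through its 6 mm thickness. z up when flat, x from the hole to the middle of the gap. Flat ring, outer radius 42, hole radius 17 mm; wedge-shaped gap 84 degrees wide about +x (23 mm wide at the hole, 56 mm at the outer edge). A 16 mm wide tab reaches to x = -58 mm; from x = -54 mm the wooden grip rises.
- collar_grip (a point): Gripping point on the collar's wooden grip, 36 mm along it from its foot; in the collar's axes 74.6 mm towards -x of collar_hole and 29.5 mm above it; axes as collar_hole. The grip is a rounded bar 60 mm long, 16 mm wide along y and 14 mm thick, leaning 35 degrees from vertical, its top towards -x.
- vase_mid (a point): Middle of the black clay wedding vase (two spouts joined by a bridge handle), 110 mm across, 200 mm tall, point 90 mm above its foot. Loose bystander.
- dish_mid (a point): Middle of the round green glass dish fixed on a tiny wooden turntable, 116 mm across, 54 mm tall, point 27 mm above its foot. Loose bystander.
- bowl_mid (a point): Middle of a terracotta bowl, 90 mm across, 45 mm tall, point 22 mm above its foot. Loose bystander.

How it is judged:
On the way, in this order (a step that is already met when the one before it is completed fails the run):
1. the held collar is around the stem and lowered to within 7 mm of lying on the seat disc (horizontal distance between collar_hole and seat below 0.0125 m and z of collar_hole in the frame of seat between 0 and 0.01 m and contact force between the fingers and collar above 1 N), for 0.05 s.
2. the collar lies flat on the seat disc with the stem inside its hole, and is let go (horizontal distance between collar_hole and seat below 0.0125 m and z of collar_hole in the frame of seat between 0 and 0.006 m and angle between collar_hole's own z axis and vertical below 0.1 rad and contact force between the fingers and collar below 0.1 N), for 0.2 s.
3. the button is pressed down at least 4.5 of its 6 mm (value of joint button above 0.0045 m), for 0.05 s.
At the end, for the whole second after the job is handed in: The collar lies at rest flat on the seat disc (within 3 mm in height and 0.1 rad), its hole's centre within 12.5 mm of the stem's axis, so that the stem is in the hole and not in the gap; the button, pressed after that by at least 4.5 mm, is up again (under 1.5 mm) (horizontal distance between collar_hole and seat below 0.0125 m and z of collar_hole in the frame of seat between 0 and 0.006 m and angle between collar_hole's own z axis and vertical below 0.1 rad and linear speed of collar below 0.02 m/s and value of joint button below 0.0015 m); the robot touches nothing.
It fails at once if the vase is moved more than 30 mm or tipped (distance of vase_mid from where it was at the start of the episode above 0.03 m or angle between vase_mid's own z axis and vertical above 0.3 rad).
It fails at once if the glass dish is moved more than 30 mm or tipped (distance of dish_mid from where it was at the start of the episode above 0.03 m or angle between dish_mid's own z axis and vertical above 0.3 rad).
It fails at once if the bowl is moved more than 30 mm or tipped (distance of bowl_mid from where it was at the start of the episode above 0.03 m or angle between bowl_mid's own z axis and vertical above 0.3 rad).
It also fails if it takes over 64 s, if anything falls off the work surface, if the arm or the gripper's body presses on something with over 40 N, if the wrist force passes 120 N, or if a joint passes its speed limit or range.

## Working session

There is one attempt and no reset: what is moved stays moved. The work goes in short steps, Python scripts to look and compute and a tool call to move; the robot and the scene stay as the last step left them, time stands still between calls to the robot, and variables do not carry over. Pictures are saved under pics/ and viewed, at most 10 in all, crops included, and the job is handed in when it is done.

Besides the shell and the picture viewer there is one more tool, called after "Call:" by a JSON object that holds its "fn" and its "kwargs". drive_tool: Moves the arm, as the interface text tells. Its arguments: {"type":"object","properties":{"linear":{"type":"array","items":{"type":"array","items":{"type":"number"}}},"spin":{"type":"array","items":{"type":"number"}},"jaw":{"type":"array","items":{"type":"number"}}},"required":["linear","spin","jaw"]}

```bash
mkdir -p pics
cat > h.py <<'E'
import numpy as np, cv2
from cell import manip
def ray(c,u,v):
    E=np.array(c["extrinsics"]); d=E[:3,:3]@np.array([(u-c["cx"])/c["fx"],(v-c["cy"])/c["fy"],1.]); return E[:3,3],d
def onz(c,u,v,z):
    o,d=ray(c,u,v); return o+d*(z-o[2])/d[2]
def proj(c,p):
    E=np.array(c["extrinsics"]); q=E[:3,:3].T@(np.array(p)-E[:3,3]); return q[0]/q[2]*c["fx"]+c["cx"],q[1]/q[2]*c["fy"]+c["cy"]
def shot(n,f):
    c=manip.capture(n); cv2.imwrite("pics/"+f,cv2.cvtColor(c["img"],cv2.COLOR_RGB2BGR)); np.save("pics/"+f+".npy",c,allow_pickle=True); return c
def load(f): return np.load("pics/"+f+".npy",allow_pickle=True).item()
E
python3 - <<'E'
from h import *
np.set_printoptions(precision=4,suppress=True)
for n in("top","side"):
    c=shot(n,n+"0.png"); print(n,c["fx"],c["cx"],c["cy"]);print(np.array(c["extrinsics"]))
print(manip.read_state())
E
```

```text
top 590.6337625370422 323.9549799255682 244.86495528513987
[[-0.0152 -0.9867  0.1619  0.4587]
 [-0.9996  0.0186  0.0195  0.0203]
 [-0.0223 -0.1615 -0.9866  1.1059]
 [ 0.      0.      0.      1.    ]]
side 501.3699420380479 326.1732851587335 232.61078235039673
[[-0.7091 -0.5252  0.4704  0.1839]
 [-0.7051  0.5265 -0.4751  0.4639]
 [ 0.0018 -0.6686 -0.7436  0.7243]
 [ 0.      0.      0.      1.    ]]
{'time': 0.1, 'joint_positions': array([-1.3884,  0.1311,  1.4892,  0.    ,  1.523 , -0.0854]), 'qd': array([-0.0018, -0.0013, -0.0018,  0.001 ,  0.0003, -0.0016]), 'joint_efforts': array([  0.0008, -57.0951, -50.1942,  -0.0003,   0.0082,   0.    ]), 'position': array([ 0.1587, -0.5781,  0.2443]), 'ee_rot': array([-3.1399, -0.0001,  0.2678]), 'ft_force': array([-0.7626,  0.2229,  0.1229]), 'wrist_torque': array([ 0.0039,  0.0152, -0.0043]), 'grasp_force': 0.0, 'opening': 0.0851243518716793}
```

View pics/top0.png

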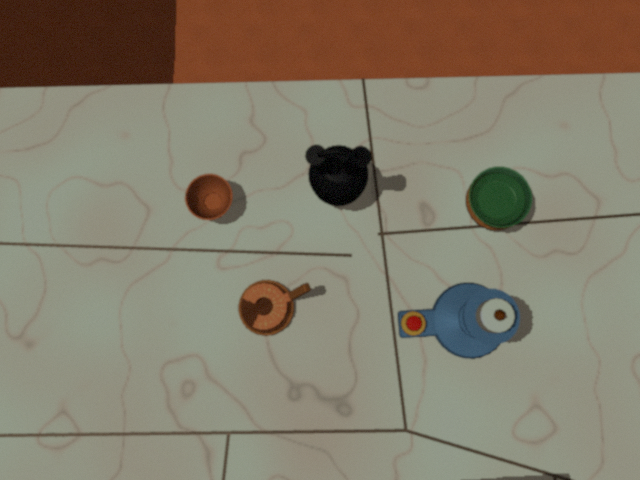

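View pics/side0.png

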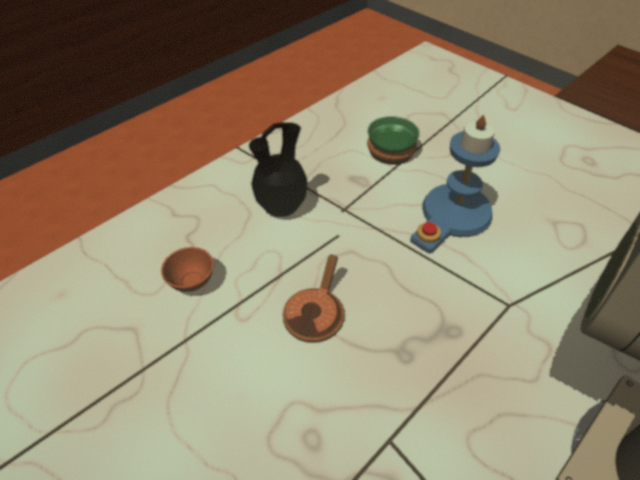

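The top view shows the coaster and collar at about (265,307), with the grip running to (305,290) and the gap towards the lower left. The lantern foot is at about (470,320), the candle at (498,315) and the button at (413,323). The vase (338,175), dish (500,197) and bowl (209,197) are farther from the base. The side view agrees.

Run:
```python
from h import *
np.set_printoptions(precision=4,suppress=True)
def blob(m,box=None):
    m=m.astype(np.uint8)
    if box: k=np.zeros_like(m);k[box[1]:box[3],box[0]:box[2]]=1;m=m*k
    n,l,s,ce=cv2.connectedComponentsWithStats(m); i=1+np.argmax(s[1:,4]); return ce[i],s[i],(l==i).astype(np.uint8)
def circ(m):
    return cv2.minEnclosingCircle(max(cv2.findContours(m,cv2.RETR_EXTERNAL,cv2.CHAIN_APPROX_NONE)[0],key=len))
ct,cs=load("top0.png"),load("side0.png")
def tri(a,b):
    o1,d1=ray(ct,*a);o2,d2=ray(cs,*b);d1/=np.linalg.norm(d1);d2/=np.linalg.norm(d2)
    t=np.linalg.lstsq(np.c_[d1,-d2],o2-o1,rcond=None)[0];p=o1+t[0]*d1;q=o2+t[1]*d2;return (p+q)/2,np.linalg.norm(p-q)
H={k:cv2.cvtColor(c["img"],cv2.COLOR_RGB2HSV) for k,c in(("t",ct),("s",cs))}
def hm(k,lo,hi,s0,v0=0,v1=256): h=H[k].astype(int);return (h[...,0]>=lo)&(h[...,0]<=hi)&(h[...,1]>=s0)&(h[...,2]>=v0)&(h[...,2]<=v1)
redt=hm("t",0,4,200,100)|hm("t",174,180,180,100); reds=hm("s",0,4,200,100)|hm("s",174,180,180,100)
bt=blob(redt,(390,300,440,350));bs=blob(reds,(405,210,455,250))
print("button",bt[0],bt[1],bs[0],bs[1],tri(bt[0],bs[0]))
# candle white top
w=H["t"].astype(int);wm=(w[...,1]<60)&(w[...,2]>140)
m=blob(wm,(474,295,525,340));print("candle",m[0],m[1],onz(ct,*m[0],.205))
for px in((499,315),): print(onz(ct,*px,.235))
# foot circle: blue
bl=blob(hm("t",98,125,90),(395,270,540,370));print("blue",bl[1],)
# collar orange region
o=hm("t",3,20,110);b=blob(o,(225,265,330,345));print("collar",b[1],circ(b[2]))
x,y,wd,h=220,260,120,90
cv2.imwrite("pics/crop1.png",np.hstack([cv2.resize(cv2.cvtColor(ct["img"][260:350,220:320],cv2.COLOR_RGB2BGR),None,fx=4,fy=4,interpolation=cv2.INTER_CUBIC),cv2.resize(cv2.cvtColor(cs["img"][245:345,265:365],cv2.COLOR_RGB2BGR),(400,400),interpolation=cv2.INTER_CUBIC)[:360]]))
```

```text
Traceback (most recent call last):
ValueError: attempt to get argmax of an empty sequence
```

```bash
cat >> h.py <<'E'
def blob(m,box):
    k=np.zeros(m.shape,np.uint8);x0,y0,x1,y1=box;k[y0:y1,x0:x1]=m[y0:y1,x0:x1]
    n,l,s,ce=cv2.connectedComponentsWithStats(k); i=1+np.argmax(s[1:,4]); return ce[i],s[i],(l==i).astype(np.uint8)
def circ(m):
    return cv2.minEnclosingCircle(max(cv2.findContours(m,cv2.RETR_EXTERNAL,cv2.CHAIN_APPROX_NONE)[0],key=len))
def tri(c1,a,c2,b):
    o1,d1=ray(c1,*a);o2,d2=ray(c2,*b);d1=d1/np.linalg.norm(d1);d2=d2/np.linalg.norm(d2)
    t=np.linalg.lstsq(np.c_[d1,-d2],o2-o1,rcond=None)[0];p=o1+t[0]*d1;q=o2+t[1]*d2;return (p+q)/2,np.linalg.norm(p-q)
def hm(c,lo,hi,s0,v0=0,v1=256):
    h=cv2.cvtColor(c["img"],cv2.COLOR_RGB2HSV).astype(int);return (((h[...,0]-lo)%180<=(hi-lo)%180)&(h[...,1]>=s0)&(h[...,2]>=v0)&(h[...,2]<=v1)).astype(np.uint8)
E
python3 - <<'E'
from h import *
np.set_printoptions(precision=4,suppress=True)
ct,cs=load("top0.png"),load("side0.png")
hh=lambda c,u,v:cv2.cvtColor(c["img"],cv2.COLOR_RGB2HSV)[v,u]
print("hsv",[hh(ct,*p) for p in((413,323),(498,308),(450,310),(275,300),(257,318),(263,306),(300,292))],hh(cs,429,229))
bt=blob(hm(ct,170,5,150,90),(390,300,440,350));bs=blob(hm(cs,170,5,150,90),(405,210,455,250))
print("button",bt[0],bt[1],bs[0],bs[1],tri(ct,bt[0],cs,bs[0]))
m=blob(hm(ct,0,180,0,130)&(1-hm(ct,0,180,70)),(474,295,525,340));print("candle",m[0],m[1],circ(m[2]),onz(ct,*m[0],.205))
bl=blob(hm(ct,98,125,90),(395,270,540,370));print("blue",bl[1])
b=blob(hm(ct,3,20,110),(225,265,330,345));print("collar",b[1],circ(b[2]))
cv2.imwrite("pics/crop1.png",np.hstack([cv2.resize(cv2.cvtColor(c["img"][y:y+90,x:x+100],cv2.COLOR_RGB2BGR),None,fx=4,fy=4,interpolation=cv2.INTER_CUBIC) for c,x,y in((ct,220,260),(cs,265,250))]))
E
```

```text
hsv [array([  1, 221, 141], dtype=uint8), array([ 42,  31, 138], dtype=uint8), array([103, 108, 109], dtype=uint8), array([ 12, 159, 144], dtype=uint8), array([ 11, 167, 128], dtype=uint8), array([ 13, 192,  61], dtype=uint8), array([ 14, 169,  92], dtype=uint8)] [  2 190 168]
button [413.5563 322.8278] [407 316  14  14 151] [429.1583 228.2167] [423 223  13  12 120] (array([ 0.4898, -0.1164,  0.0393]), np.float64(0.0002704382769253403))Traceback (most recent call last):
  File "<stdin>", line 8, in <module>
  File "h.py", line 14, in blob
    n,l,s,ce=cv2.connectedComponentsWithStats(k); i=1+np.argmax(s[1:,4]); return ce[i],s[i],(l==i).astype(np.uint8)
                                                      ~~~~~~~~~^^^^^^^^^
    return _wrapfunc(a, 'argmax', axis=axis, out=out, **kwds)
    return bound(*args, **kwds)
ValueError: attempt to get argmax of an empty sequence
```

Run:
```python
from h import *
np.set_printoptions(precision=4,suppress=True)
ct,cs=load("top0.png"),load("side0.png")
m=blob(hm(ct,0,179,0,125)&(1-hm(ct,0,179,70)),(474,292,522,340));print("candle",m[0],m[1],circ(m[2]),onz(ct,*circ(m[2])[0],.205))
# whole blue lantern silhouette: dump outline extents of foot (leftmost/bottom rows)
bl=blob(hm(ct,95,125,80),(395,270,540,370));print("blue",bl[1])
for box,z,n in(((432,280,480,362),.02,"foot"),):
    pts=np.argwhere(cv2.morphologyEx(bl[2],cv2.MORPH_GRADIENT,np.ones((3,3),np.uint8))*(1-cv2.erode(bl[2],np.ones((1,1)))*0))
# fit circle to lower-left foot outline
cn=max(cv2.findContours(bl[2],cv2.RETR_EXTERNAL,cv2.CHAIN_APPROX_NONE)[0],key=len)[:,0]
f=cn[((cn[:,1]>338)&(cn[:,0]>430)&(cn[:,0]<490))|((cn[:,1]<306)&(cn[:,0]<470)&(cn[:,0]>436))]
P=np.array([onz(ct,*p,.018)[:2] for p in f]);A=np.c_[2*P,np.ones(len(P))];s=np.linalg.lstsq(A,(P**2).sum(1),rcond=None)[0];print("foot",s[:2],np.sqrt(s[2]+s[:2]@s[:2]))
b=blob(hm(ct,3,20,110),(225,265,330,345));print("collar",b[1],circ(b[2]))
cv2.imwrite("pics/crop1.png",np.hstack([cv2.resize(cv2.cvtColor(c["img"][y:y+90,x:x+100],cv2.COLOR_RGB2BGR),None,fx=4,fy=4,interpolation=cv2.INTER_CUBIC) for c,x,y in((ct,220,260),(cs,265,250))]))
```

```text
candle [496.4513 315.1632] [481 299  33  33 729] ((497.1170349121094, 315.1170349121094), 16.80514907836914) [ 0.4944 -0.2211  0.205 ]
blue [ 419  284  100   74 3955]
foot [ 0.4941 -0.2194] 0.06584963452042876
collar [ 239  280   71   55 2534] ((274.9093933105469, 302.4947814941406), 37.43077850341797)
```

View pics/crop1.png

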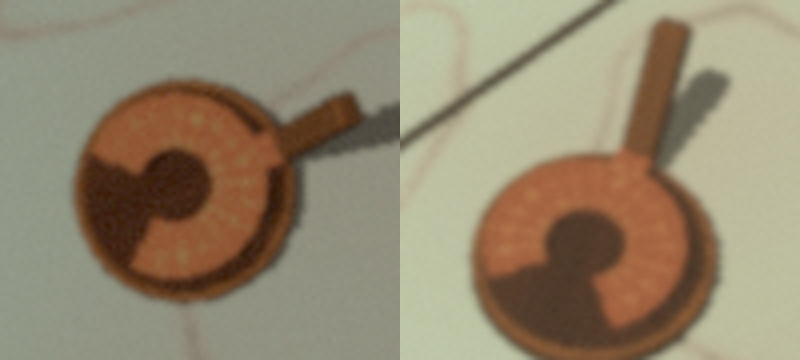

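The crop shows the collar hole at about (264.5,306) in the top view, with the grip end at (307,286). In the side view the hole is at (311,311) and the grip end at (332,256).

Run:
```python
from h import *
np.set_printoptions(precision=4,suppress=True)
ct,cs=load("top0.png"),load("side0.png")
for c,box,hb in((ct,(237,276,292,338),None),(cs,(280,285,345,345),None)):
    k=blob(hm(c,3,20,110,115),box)
    cn=max(cv2.findContours(k[2],cv2.RETR_EXTERNAL,cv2.CHAIN_APPROX_NONE)[0],key=len)[:,0]
    P=np.array([onz(c,*p,.018)[:2] for p in cn])
    ctr=np.array([P[:,0].mean(),P[:,1].mean()])
    def fit(Q):
        s=np.linalg.lstsq(np.c_[2*Q,np.ones(len(Q))],(Q**2).sum(1),rcond=None)[0];return s[:2],np.sqrt(s[2]+s[:2]@s[:2])
    g=np.array(onz(c,*((264.5,306) if c is ct else (311,311)),.018)[:2])
    for i in range(4):
        r=np.linalg.norm(P-g,axis=1);O=P[(r>.036)&(r<.047)];I=P[(r>.012)&(r<.022)]
        g,R=fit(O)
    print("outer",g,R,len(O),"inner",*fit(I))
    print("copper centroid",np.mean([onz(c,u,v,.018)[:2] for v,u in np.argwhere(k[2])],0))
g3,e=tri(ct,(307,286),cs,(332,256));print("grip end",g3,e)
print("end top-only",onz(ct,307,286,.062))
```

```text
outer [0.5267 0.1556] 0.041862628360749034 103 inner [0.5256 0.156 ] 0.018329382539223272
copper centroid [0.5296 0.1472]
outer [0.5272 0.1551] 0.04340009622594472 117 inner [0.5262 0.1553] 0.01760683455586242
copper centroid [0.5251 0.1491]
grip end [0.5569 0.0723 0.0634] 0.0008591223523971192
end top-only [0.5567 0.0721 0.062 ]
```

```bash
cat >> h.py <<'E'
def go(x,y,z,yawdeg):
    s=manip.read_state();p=s["position"];w=s["ee_rot"][2];d=np.array([x,y,z])-p
    sp=-((yawdeg-np.degrees(w)+180)%360-180)
    print("t",round(s["time"],2),"p",p.round(4),"yaw",np.degrees(w).round(2),"-> lin",[round(float(v),4) for v in (d[0]*np.cos(w)+d[1]*np.sin(w),d[0]*np.sin(w)-d[1]*np.cos(w),-d[2])],"spin",round(float(sp),1))
E
python3 - <<'E'
from h import *
np.set_printoptions(precision=4,suppress=True)
go(.5533,.0822,.27,110.1)
c=manip.capture("wrist");E=np.array(c["extrinsics"]);print(E)
ct=load("top0.png")
for n,p,z in(("vase",(338,178),.09),("dish",(500,197),.04),("bowl",(209,197),.03)):print(n,onz(ct,*p,z))
E
```

```text
t 0.1 p [ 0.1587 -0.5781  0.2443] yaw 15.34 -> lin [0.5553, -0.5324, -0.0257] spin -94.8
[[ 0.2649 -0.9238 -0.2763  0.229 ]
 [-0.9643 -0.2545 -0.0736 -0.5586]
 [-0.0023  0.286  -0.9582  0.3727]
 [ 0.      0.      0.      1.    ]]
vase [0.7452 0.0136 0.09  ]
dish [ 0.7168 -0.2841  0.04  ]
bowl [0.7305 0.2563 0.03  ]
```

Call:
{"fn": "drive_tool", "kwargs": {"linear": [[0.555,-0.532,-0.06],[0.555,-0.532,-0.06],[0.555,-0.532,-0.06],[0.555,-0.532,-0.06],[0.555,-0.532,-0.06],[0.555,-0.532,-0.06],[0.555,-0.532,-0.06],[0.555,-0.532,-0.06]], "spin": [-95,-95,-95,-95,-95,-95,-95,-95], "jaw": [0,0,0,0,0,0,0,0]}}

```text
time: 0.82
position: [0.3297, -0.2914, 0.2712]
ee_rot: [3.142, -0.0, 1.274]
ft_force: [1.7, -1.2, 0.2]
opening: 0.0855
grasp_force: 0.0
```

```bash
python3 -c "
from h import *
go(.5533,.0822,.27,110.1)"
```

```text
t 0.82 p [ 0.3297 -0.2914  0.2712] yaw 72.97 -> lin [0.4228, 0.1044, 0.0012] spin -37.1
```

Call:
{"fn": "drive_tool", "kwargs": {"linear": [[0.423,0.104,0.001],[0.423,0.104,0.001],[0.423,0.104,0.001],[0.423,0.104,0.001],[0.423,0.104,0.001],[0.423,0.104,0.001],[0.423,0.104,0.001],[0.423,0.104,0.001]], "spin": [-37,-37,-37,-37,-37,-37,-37,-37], "jaw": [0,0,0,0,0,0,0,0]}}

```text
time: 1.48
position: [0.5024, -0.006, 0.2704]
ee_rot: [3.141, 0.0, 1.914]
ft_force: [0.5, -0.5, -0.8]
opening: 0.0856
grasp_force: 0.0
```

```bash
python3 -c "
from h import *
go(.5533,.0822,.17,110.1)"
```

```text
t 1.48 p [ 0.5024 -0.006   0.2704] yaw 109.67 -> lin [0.0659, 0.0776, 0.1004] spin -0.4
```

Call:
{"fn": "drive_tool", "kwargs": {"linear": [[0.066,0.078,0.1],[0.066,0.078,0.1],[0.066,0.078,0.1],[0.066,0.078,0.1],[0.066,0.078,0.1],[0.066,0.078,0.1],[0.066,0.078,0.1],[0.066,0.078,0.1]], "spin": [-0.4,-0.4,-0.4,-0.4,-0.4,-0.4,-0.4,-0.4], "jaw": [0,0,0,0,0,0,0,0]}}

```text
time: 2.15
position: [0.5538, 0.0793, 0.1723]
ee_rot: [3.139, 0.001, 1.92]
ft_force: [0.2, 0.2, -0.4]
opening: 0.085
grasp_force: 0.0
```

```bash
python3 -c "
from h import *
go(.5533,.0822,.0444,110.1)
a=shot('side','side1.png');b=shot('wrist','wrist1.png')
cv2.imwrite('pics/both1.png',cv2.cvtColor(np.vstack([cv2.resize(a['img'],(400,300)),cv2.resize(b['img'],(400,300))]),cv2.COLOR_RGB2BGR))
for p in((.5265,.1555,.018),(.5569,.0723,.064)):print(proj(b,p))
"
```

```text
t 2.15 p [0.5538 0.0793 0.1723] yaw 109.98 -> lin [0.0029, 0.0005, 0.1279] spin -0.1
(np.float64(321.407656602171), np.float64(112.89538126423452))
(np.float64(321.7736952535033), np.float64(248.08737542610749))
```

View pics/both1.png

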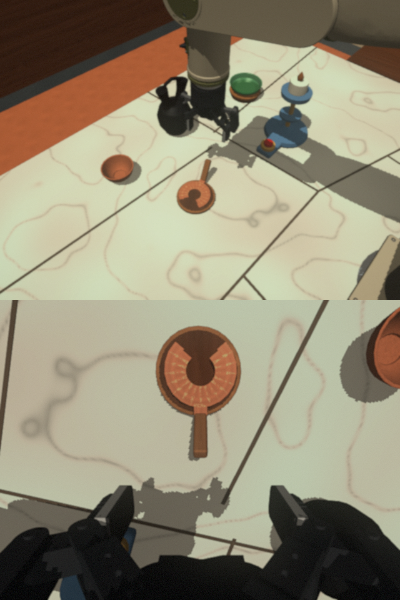

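The wrist view puts the hole at (320,115) and the grip end at (320,248) in full-size pixels. Both match the predicted positions. The side view shows the gripper above the grip.

```bash
python3 -c "
from h import *
a=load('side1.png');b=load('wrist1.png')
E=np.array(b['extrinsics']);q=E[:3,3]-0.015*E[:3,2];u,v=map(int,proj(a,q));print(u,v);
i=cv2.cvtColor(a['img'],cv2.COLOR_RGB2BGR)
cv2.circle(i,(u,v),4,(0,255,255),1);x=max(0,u-80);y=max(0,v-60)
cv2.imwrite('pics/cr2.png',cv2.resize(i[y:y+150,x:x+200],(800,600)))
"
```

```text
306 174
```

View pics/cr2.png

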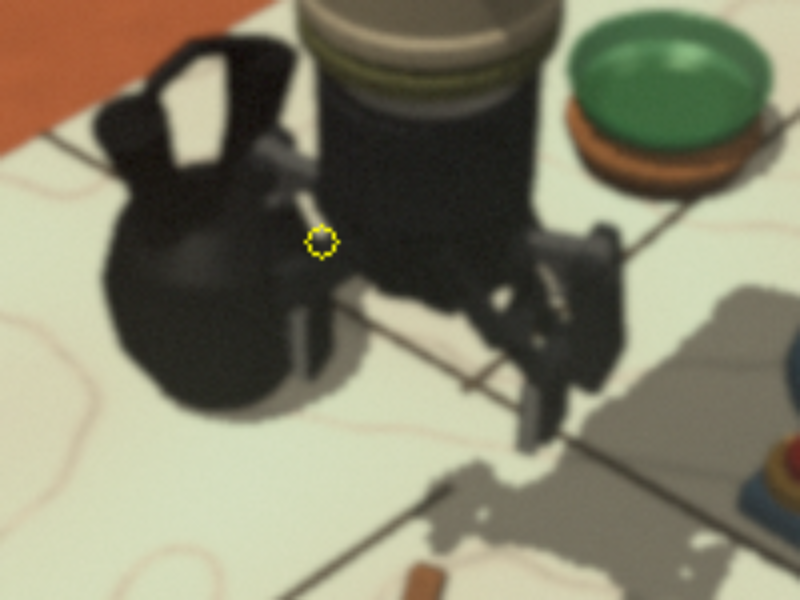

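Call:
{"fn": "drive_tool", "kwargs": {"linear": [[0.003,0,0.04],[0.003,0,0.08],[0.003,0,0.1],[0.003,0,0.115],[0.003,0,0.128],[0.003,0,0.128],[0.003,0,0.128],[0.003,0,0.128]], "spin": [0,0,0,0,0,0,0,0], "jaw": [0,0,0,0,0,0,0,0]}}

```text
time: 2.92
position: [0.5534, 0.0829, 0.0442]
ee_rot: [3.139, 0.001, 1.92]
ft_force: [0.4, 0.2, 0.6]
opening: 0.0856
grasp_force: 0.0
```

The crop shows no camera housing at the marked lens position (306,174 in the side image), so nothing there can hit the candle. The TCP is on the grip, so I'll close the jaws.

Call:
{"fn": "drive_tool", "kwargs": {"linear": [[0,0,0],[0,0,0],[0,0,0],[0,0,0],[0,0,0],[0,0,0],[0,0,0],[0,0,0]], "spin": [0,0,0,0,0,0,0,0], "jaw": [0.5,1,1,1,1,1,1,1]}}

```text
time: 3.58
position: [0.5522, 0.083, 0.0427]
ee_rot: [3.141, 0.0, 1.921]
ft_force: [-0.8, -0.4, 2.6]
opening: 0.0152
grasp_force: 58.4
```

Call:
{"fn": "drive_tool", "kwargs": {"linear": [[0,0,-0.02],[0,0,-0.05],[0,0,-0.08],[0,0,-0.1],[-0.01,-0.03,-0.1],[-0.02,-0.06,-0.1],[-0.03,-0.09,-0.1],[-0.04,-0.12,-0.1]], "spin": [0,0,0,0,5,10,15,21], "jaw": [1,1,1,1,1,1,1,1]}}

```text
time: 4.25
position: [0.4516, 0.0039, 0.1418]
ee_rot: [-3.141, 0.0, 1.551]
ft_force: [0.0, -0.0, -1.8]
opening: 0.0153
grasp_force: 59.1
```

```bash
python3 -c "
from h import *
import math
ps=-24;r=.078
for back in(.16,.1):
  go(.4942-(r+back)*math.cos(math.radians(ps)),-.2205-(r+back)*math.sin(math.radians(ps)),.144,ps)
go(.42,-.03,.144,40)"
```

```text
t 4.25 p [0.4516 0.0039 0.1418] yaw 88.85 -> lin [-0.131, -0.1722, -0.0022] spin 112.8
t 4.25 p [0.4516 0.0039 0.1418] yaw 88.85 -> lin [-0.1543, -0.1169, -0.0022] spin 112.8
t 4.25 p [0.4516 0.0039 0.1418] yaw 88.85 -> lin [-0.0345, -0.0309, -0.0022] spin 48.8
```

```bash
python3 -c "
from h import *
import math
ps=-60;r=.078
go(.4942-(r+.1)*math.cos(math.radians(ps)),-.2205-(r+.1)*math.sin(math.radians(ps)),.144,ps)"
```

```text
t 4.25 p [0.4516 0.0039 0.1418] yaw 88.85 -> lin [-0.0711, -0.045, -0.0022] spin 148.8
```

Call:
{"fn": "drive_tool", "kwargs": {"linear": [[-0.01,-0.01,-0.002],[-0.02,-0.015,-0.002],[-0.03,-0.02,-0.002],[-0.04,-0.025,-0.002],[-0.05,-0.03,-0.002],[-0.06,-0.035,-0.002],[-0.07,-0.04,-0.002],[-0.07,-0.045,-0.002]], "spin": [6,13,20,27,34,41,48,55], "jaw": [1,1,1,1,1,1,1,1]}}

```text
time: 4.92
position: [0.4063, -0.0661, 0.144]
ee_rot: [3.142, 0.001, 0.587]
ft_force: [0.5, 0.5, -1.4]
opening: 0.0152
grasp_force: 59.2
```

Call:
{"fn": "drive_tool", "kwargs": {"linear": [[0,0,0],[0,0,0],[0,0,0],[0,0,0],[0,0,0],[0,0,0],[0,0,0],[0,0,0]], "spin": [7,14,21,28,35,42,49,55], "jaw": [1,1,1,1,1,1,1,1]}}

```text
time: 5.58
position: [0.4065, -0.0647, 0.1439]
ee_rot: [3.142, 0.001, -0.372]
ft_force: [0.3, -0.3, -1.5]
opening: 0.0154
grasp_force: 59.2
```

Call:
{"fn": "drive_tool", "kwargs": {"linear": [[0,0,0],[0,0,0],[0,0,0],[0,0,0],[0,0,0],[0,0,0],[0,0,0],[0,0,0]], "spin": [7,14,21,28,34,38,38,38], "jaw": [1,1,1,1,1,1,1,1]}}

```text
time: 6.25
position: [0.4066, -0.0648, 0.1441]
ee_rot: [3.141, 0.001, -1.027]
ft_force: [0.2, 0.3, -1.8]
opening: 0.0153
grasp_force: 59.2
```

```bash
python3 -c "
from h import *
import math
ps=-60;r=.078
go(.4942-(r+.1)*math.cos(math.radians(ps)),-.2205-(r+.1)*math.sin(math.radians(ps)),.144,ps)
go(.4942-(r)*math.cos(math.radians(ps)),-.2205-(r)*math.sin(math.radians(ps)),.144,ps)
a=shot('side','side3.png');b=shot('top','top3.png')
cv2.imwrite('pics/both3.png',cv2.cvtColor(np.hstack([a['img'][40:340,240:640],b['img'][150:450,200:600]]),cv2.COLOR_RGB2BGR))
"
```

```text
t 6.25 p [ 0.4066 -0.0648  0.1441] yaw -58.82 -> lin [0.0006, 0.002, 0.0001] spin 1.2
t 6.25 p [ 0.4066 -0.0648  0.1441] yaw -58.82 -> lin [0.1006, 0.0041, 0.0001] spin 1.2
```

View pics/both3.png

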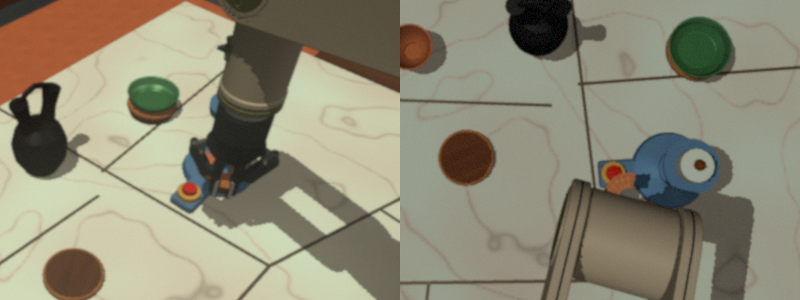

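The side crop shows the collar held level beside the lantern, and the top crop shows its gap facing the stem at crop (640,178), with the coaster empty. Next I'll check the held collar with the wrist camera.

```bash
python3 -c "
from h import *
b=shot('wrist','w4.png');s=manip.read_state();p=s['position'];w=s['ee_rot'][2]
h=p+np.array([.078*np.cos(w),.078*np.sin(w),-.029]);print('hole pred',h,proj(b,h+[0,0,.003]))
for k in(17,-17,42,-42): print(k,proj(b,h+np.array([-k*np.sin(w),k*np.cos(w),3])*[.001]*3 if 0 else h+np.array([-k*np.sin(w),k*np.cos(w),3])*.001))
print('stem@.145',proj(b,(.4942,-.2205,.205)))
cv2.imwrite('pics/w4v.png',cv2.cvtColor(b['img'],cv2.COLOR_RGB2BGR))
"
```

```text
hole pred [ 0.44714338 -0.13162131  0.11533004] (np.float64(322.4539415653903), np.float64(109.06307182261368))
17 (np.float64(279.6969372294762), np.float64(109.02933153434952))
-17 (np.float64(365.2097188476621), np.float64(109.0968111425887))
42 (np.float64(216.81676048896156), np.float64(108.97971170428235))
-42 (np.float64(428.0836329441462), np.float64(109.1464260306957))
stem@.145 (np.float64(386.3671704608862), np.float64(-1061.1856976588952))
```

View pics/w4v.png

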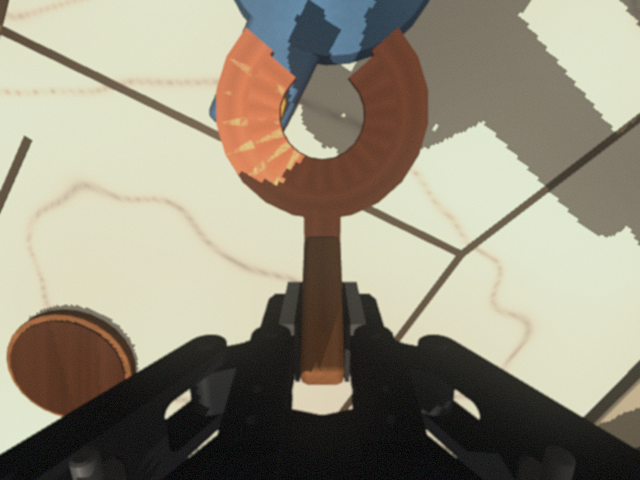

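The wrist view has the hole centre at about (321,114) and the outer edge from 216 to 428. The collar is level and square as predicted, to within 2 mm. Now I'll slide it on.

Call:
{"fn": "drive_tool", "kwargs": {"linear": [[0.01,0.004,0],[0.024,0.004,0],[0.038,0.004,0],[0.052,0.004,0],[0.064,0.004,0],[0.076,0.004,0],[0.084,0.004,0],[0.084,0.004,0]], "spin": [1.2,1.2,1.2,1.2,1.2,1.2,1.2,1.2], "jaw": [1,1,1,1,1,1,1,1]}}

```text
time: 7.07
position: [0.4473, -0.1406, 0.1445]
ee_rot: [3.142, -0.001, -1.051]
ft_force: [1.0, 0.6, -2.4]
opening: 0.0153
grasp_force: 59.2
```

```bash
python3 -c "
from h import *
import math
ps=-60;r=.0773
go(.4942-(r)*math.cos(math.radians(ps)),-.2205-(r)*math.sin(math.radians(ps)),.144,ps)
print(manip.read_state()['ft_force'])
"
```

```text
t 7.07 p [ 0.4473 -0.1406  0.1445] yaw -60.23 -> lin [0.0154, -0.0007, 0.0005] spin -0.2
[ 1.03409868  0.64436273 -2.39988712]
```

Call:
{"fn": "drive_tool", "kwargs": {"linear": [[0.005,0,0],[0.01,0,0],[0.0155,0,0],[0.0155,0,0],[0.0155,0,0.006],[0.0155,0,0.012],[0.0155,0,0.014],[0.0155,0,0.014]], "spin": [0,0,0,0,0,0,0,0], "jaw": [1,1,1,1,1,1,1,1]}}

```text
time: 7.73
position: [0.4536, -0.1518, 0.1291]
ee_rot: [3.14, 0.002, -1.05]
ft_force: [-0.4, 0.2, -0.8]
opening: 0.0152
grasp_force: 59.2
```

```bash
python3 -c "
from h import *
import math
ps=-60;r=.0773
go(.4942-(r)*math.cos(math.radians(ps)),-.2205-(r)*math.sin(math.radians(ps)),.117,ps)
print(manip.read_state()['ft_force'])
a=shot('side','side5.png');b=shot('wrist','w5.png')
cv2.imwrite('pics/both5.png',cv2.cvtColor(np.hstack([cv2.resize(a['img'][100:250,400:550],(400,400)),cv2.resize(b['img'],(400,300))[:,:] if 0 else cv2.resize(b['img'],(400,400))]),cv2.COLOR_RGB2BGR))
"
```

```text
t 7.73 p [ 0.4536 -0.1518  0.1291] yaw -60.15 -> lin [0.0025, -0.0008, 0.0121] spin -0.1
[-0.35999544  0.19901876 -0.83184273]
```

View pics/both5.png

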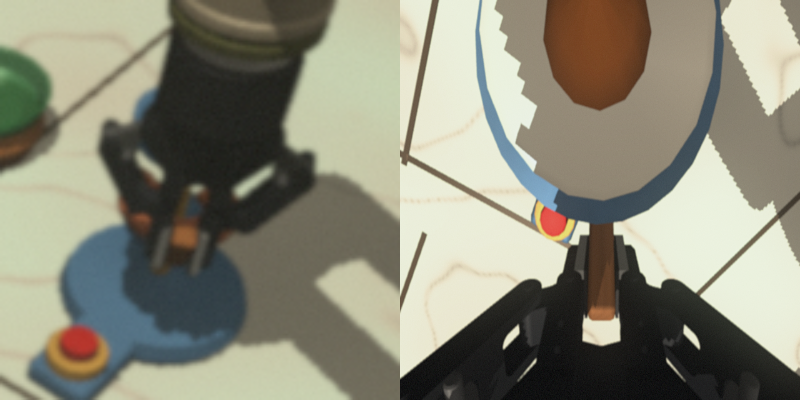

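The wrist view shows the cup and candle centred left to right on the grip (column about 321). The side crop shows the collar around the stem region below the cup, with no contact force. I'll check the radial fit from the cup edge.

```bash
python3 -c "
from h import *
b=load('w5.png')
for v,z in((266,.170),(266,.157),(240,.170)):
  q=onz(b,321,v,z);print(v,z,q,np.linalg.norm(q[:2]-[.4942,-.2205]))
for a in np.radians([100,120,140]): print(proj(b,(.4942+.044*np.cos(a),-.2205+.044*np.sin(a),.17)))
"
```

```text
266 0.17 [ 0.47301252 -0.18430405  0.17      ] 0.04194109733883107
266 0.157 [ 0.47045081 -0.17979512  0.157     ] 0.047126547937845646
240 0.17 [ 0.47649554 -0.19037757  0.17      ] 0.03494007113257849
(np.float64(261.25230286705374), np.float64(263.9760273219447))
(np.float64(320.05131971548786), np.float64(273.44057083077803))
(np.float64(378.77723357757156), np.float64(263.7042093755724))
```

Call:
{"fn": "drive_tool", "kwargs": {"linear": [[0.003,0,0.002],[0.003,0,0.004],[0.003,0,0.006],[0.003,0,0.008],[0.003,0,0.009],[0.003,0,0.01],[0.003,0,0.01],[0.003,0,0.01]], "spin": [0,0,0,0,0,0,0,0], "jaw": [1,1,1,1,1,1,1,1]}}

```text
time: 8.5
position: [0.4559, -0.155, 0.1204]
ee_rot: [3.142, 0.0, -1.05]
ft_force: [-0.2, 0.6, -1.8]
opening: 0.015
grasp_force: 59.2
```

Call:
{"fn": "drive_tool", "kwargs": {"linear": [[0,0,0.0005],[0,0,0.001],[0,0,0.0015],[0,0,0.002],[0,0,0.002],[0,0,0.002],[0,0,0.002],[0,0,0.002]], "spin": [0,0,0,0,0,0,0,0], "jaw": [1,1,1,1,1,1,1,1]}}

```text
time: 9.17
position: [0.456, -0.155, 0.1185]
ee_rot: [-3.142, -0.0, -1.05]
ft_force: [-0.7, -0.4, -1.3]
opening: 0.0149
grasp_force: 59.2
```

Call:
{"fn": "drive_tool", "kwargs": {"linear": [[0,0,0.0005],[0,0,0.001],[0,0,0.001],[0,0,0.0015],[0,0,0.0015],[0,0,0.0015],[0,0,0.0015],[0,0,0.0015]], "spin": [0,0,0,0,0,0,0,0], "jaw": [1,1,1,1,1,1,1,1]}}

```text
time: 9.83
position: [0.456, -0.155, 0.117]
ee_rot: [-3.142, -0.0, -1.05]
ft_force: [-0.4, 0.1, -1.7]
opening: 0.0154
grasp_force: 59.2
```

Call:
{"fn": "drive_tool", "kwargs": {"linear": [[0,0,0.0005],[0,0,0.001],[0,0,0.001],[0,0,0.001],[0,0,0.001],[0,0,0.001],[0,0,0.001],[0,0,0.001]], "spin": [0,0,0,0,0,0,0,0], "jaw": [1,1,1,1,1,1,1,1]}}

```text
time: 10.5
position: [0.456, -0.155, 0.116]
ee_rot: [-3.142, -0.0, -1.05]
ft_force: [0.6, 0.5, -1.6]
opening: 0.0152
grasp_force: 59.2
```

Not touching yet, so I'll go down another 1 mm at a time.

Call:
{"fn": "drive_tool", "kwargs": {"linear": [[0,0,0.0005],[0,0,0.001],[0,0,0.001],[0,0,0.001],[0,0,0.001],[0,0,0.001],[0,0,0.001],[0,0,0.001]], "spin": [0,0,0,0,0,0,0,0], "jaw": [1,1,1,1,1,1,1,1]}}

```text
time: 11.17
position: [0.4561, -0.1549, 0.1156]
ee_rot: [-3.141, -0.0, -1.05]
ft_force: [-3.5, 2.5, 4.8]
opening: 0.0151
grasp_force: 60.3
```

Call:
{"fn": "drive_tool", "kwargs": {"linear": [[0,0,0.0005],[0,0,0.001],[0,0,0.001],[0,0,0.001],[0,0,0.001],[0,0,0.001],[0,0,0.001],[0,0,0.001]], "spin": [0,0,0,0,0,0,0,0], "jaw": [1,1,1,1,1,1,1,1]}}

```text
time: 11.83
position: [0.4561, -0.1548, 0.1155]
ee_rot: [-3.141, -0.0, -1.05]
ft_force: [-8.5, 5.0, 13.3]
opening: 0.0152
grasp_force: 61.3
```

```bash
python3 -c "
from h import *
a=shot('side','side6.png')
cv2.imwrite('pics/s6.png',cv2.cvtColor(cv2.resize(a['img'][110:215,410:550],(800,600),interpolation=cv2.INTER_CUBIC),cv2.COLOR_RGB2BGR))
"
```

```text
(no output)
```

View pics/s6.png

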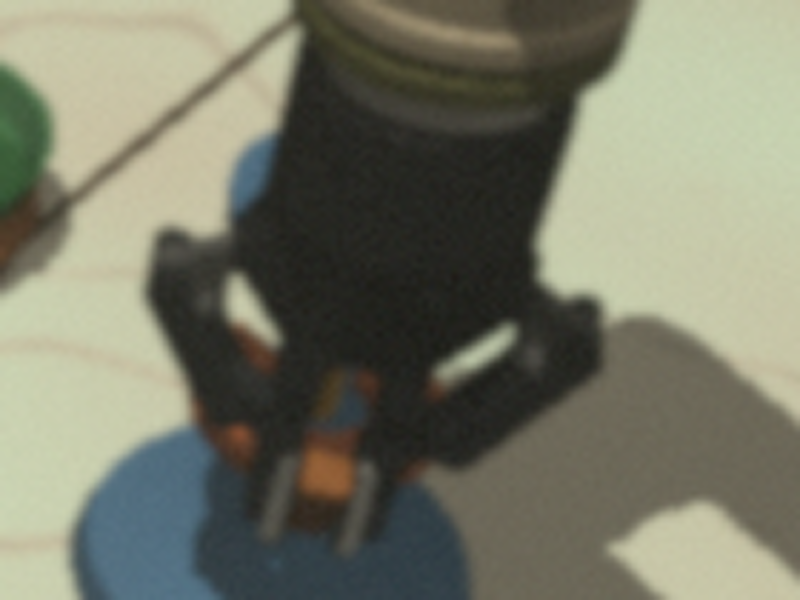

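Contact came at TCP z 0.1157, the expected height. The last view is blocked by the gripper but agrees with that. I'll ease off the load and then open.

Call:
{"fn": "drive_tool", "kwargs": {"linear": [[0,0,-0.0005],[0,0,-0.001],[0,0,-0.0013],[0,0,-0.0013],[0,0,-0.0013],[0,0,-0.0013],[0,0,-0.0013],[0,0,-0.0013]], "spin": [0,0,0,0,0,0,0,0], "jaw": [1,1,1,1,1,1,1,1]}}

```text
time: 12.55
position: [0.4561, -0.155, 0.1156]
ee_rot: [-3.141, -0.0, -1.05]
ft_force: [-2.9, 1.4, 6.2]
opening: 0.0153
grasp_force: 59.9
```

Call:
{"fn": "drive_tool", "kwargs": {"linear": [[0,0,0],[0,0,0],[0,0,0],[0,0,0],[0,0,0],[0,0,0],[0,0,0],[0,0,0]], "spin": [0,0,0,0,0,0,0,0], "jaw": [0.75,0.7,0.65,0.6,0.6,0.6,0.6,0.6]}}

```text
time: 13.22
position: [0.456, -0.155, 0.1153]
ee_rot: [-3.142, -0.0, -1.05]
ft_force: [1.1, -0.6, -0.3]
opening: 0.0343
grasp_force: 0.0
```

Call:
{"fn": "drive_tool", "kwargs": {"linear": [[0,0,0],[0,0,0],[-0.01,0,-0.01],[-0.015,0,-0.03],[-0.02,0,-0.06],[-0.03,0,-0.1],[-0.03,0,-0.13],[-0.03,0,-0.15]], "spin": [0,0,0,0,0,0,0,0], "jaw": [0.5,0.5,0.5,0.5,0.5,0.5,0.5,0.5]}}

```text
time: 13.88
position: [0.4419, -0.129, 0.2693]
ee_rot: [-3.139, -0.004, -1.049]
ft_force: [1.2, 0.4, 0.7]
opening: 0.0427
grasp_force: 0.0
```

```bash
python3 -c "
from h import *
a=shot('side','side7.png');b=shot('top','top7.png')
cv2.imwrite('pics/s7.png',cv2.cvtColor(np.hstack([cv2.resize(i,(400,400),interpolation=cv2.INTER_CUBIC) for i in(a['img'][110:250,405:545],b['img'][255:375,400:520])]),cv2.COLOR_RGB2BGR))
go(.4898,-.1164,.1,-60)
"
```

```text
t 13.98 p [ 0.4431 -0.1297  0.2703] yaw -60.14 -> lin [0.0117, -0.0471, 0.1703] spin -0.1
```

View pics/s7.png

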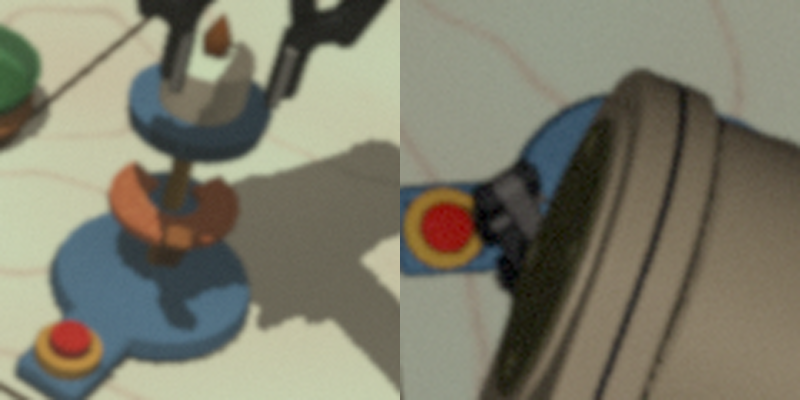

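The side crop shows the collar flat on the seat with the stem inside its ring at crop (180,190), and the button free at (70,338). The gripper body would pass close to the leaning grip if I pressed with closed fingers. I'll press with one fingertip of the fully open gripper, keeping the body on the +y side. First I'll check the collar's extents numerically.

```bash
python3 -c "
from h import *
a=load('side7.png')
k=blob(hm(a,3,20,110,40),(435,160,500,205));print(k[1])
S=np.array([.4942,-.2205])
for ps in(-60,):
  ang=np.radians(ps)+np.radians(np.linspace(42,318,200))
  q=np.array([proj(a,(S[0]+.042*np.cos(t),S[1]+.042*np.sin(t),.091)) for t in ang]);print('pred u',q[:,0].min(),q[:,0].max(),'v',q[:,1].min(),q[:,1].max())
go(.4898,-.0667,.27,0);go(.4898,-.0667,.06,0)
"
```

```text
[443 168  45  30 708]
pred u 442.63257080947653 488.1039241595409 v 166.43579272973597 194.98438422108487
t 13.98 p [ 0.4431 -0.1297  0.2703] yaw -60.14 -> lin [-0.0314, -0.0718, 0.0003] spin -60.1
t 13.98 p [ 0.4431 -0.1297  0.2703] yaw -60.14 -> lin [-0.0314, -0.0718, 0.2103] spin -60.1
```

Call:
{"fn": "drive_tool", "kwargs": {"linear": [[-0.03,-0.03,0],[-0.0315,-0.06,0],[-0.0315,-0.072,0],[-0.0315,-0.072,0],[-0.0315,-0.072,0],[-0.0315,-0.072,0],[-0.0315,-0.072,0],[-0.0315,-0.072,0]], "spin": [-7,-14,-21,-28,-35,-42,-49,-56], "jaw": [0,0,0,0,0,0,0,0]}}

```text
time: 14.65
position: [0.4875, -0.0657, 0.264]
ee_rot: [-3.141, 0.002, -0.067]
ft_force: [-0.0, -0.2, 0.3]
opening: 0.0856
grasp_force: 0.0
```

Call:
{"fn": "drive_tool", "kwargs": {"linear": [[0,0,0.03],[0,0,0.07],[0,0,0.11],[0,0,0.15],[0,0,0.18],[0,0,0.2],[0,0,0.21],[0,0,0.21]], "spin": [-4,-4,-4,-4,-4,-4,-4,-4], "jaw": [0,0,0,0,0,0,0,0]}}

```text
time: 15.32
position: [0.4852, -0.0652, 0.0519]
ee_rot: [-3.14, 0.006, -0.003]
ft_force: [-0.8, 0.4, 0.8]
opening: 0.0856
grasp_force: 0.0
```

```bash
python3 -c "
from h import *
go(.4898,-.0667,.042,0);s=manip.read_state();print(s['opening'],s['ft_force'])
"
```

```text
t 15.32 p [ 0.4852 -0.0652  0.0519] yaw -0.16 -> lin [0.0046, 0.0015, 0.0099] spin -0.2
0.08563504340157936 [-0.8258836   0.39528833  0.78160932]
```

Call:
{"fn": "drive_tool", "kwargs": {"linear": [[0.002,0.001,0],[0.002,0.001,0],[0.002,0.001,0.003],[0.002,0.001,0.006],[0.002,0.001,0.008],[0.002,0.001,0.01],[0.002,0.001,0.01],[0.002,0.001,0.01]], "spin": [0,0,0,0,0,0,0,0], "jaw": [0,0,0,0,0,0,0,0]}}

```text
time: 15.98
position: [0.4897, -0.0668, 0.0452]
ee_rot: [-3.142, 0.0, -0.003]
ft_force: [1.4, 0.1, 1.0]
opening: 0.0856
grasp_force: 0.0
```

Call:
{"fn": "drive_tool", "kwargs": {"linear": [[0,0,0.001],[0,0,0.002],[0,0,0.003],[0,0,0.004],[0,0,0.005],[0,0,0.006],[0,0,0.006],[0,0,0.006]], "spin": [0,0,0,0,0,0,0,0], "jaw": [0,0,0,0,0,0,0,0]}}

```text
time: 16.65
position: [0.49, -0.0669, 0.0394]
ee_rot: [3.142, -0.0, -0.003]
ft_force: [-0.1, 0.5, 3.1]
opening: 0.0851
grasp_force: 1.6
```

Call:
{"fn": "drive_tool", "kwargs": {"linear": [[0,0,0.001],[0,0,0.002],[0,0,0.002],[0,0,0.003],[0,0,0.003],[0,0,0.003],[0,0,0.003],[0,0,0.003]], "spin": [0,0,0,0,0,0,0,0], "jaw": [0,0,0,0,0,0,0,0]}}

```text
time: 17.32
position: [0.49, -0.0669, 0.0368]
ee_rot: [3.141, -0.0, -0.003]
ft_force: [-2.1, 1.3, 9.5]
opening: 0.0855
grasp_force: 4.4
```

Call:
{"fn": "drive_tool", "kwargs": {"linear": [[0,0,0.0005],[0,0,0.001],[0,0,0.0015],[0,0,0.0015],[0,0,0.0015],[0,0,0.0015],[0,0,0.0015],[0,0,0.0015]], "spin": [0,0,0,0,0,0,0,0], "jaw": [0,0,0,0,0,0,0,0]}}

```text
time: 17.98
position: [0.4902, -0.0669, 0.0364]
ee_rot: [3.141, -0.0, -0.003]
ft_force: [-9.1, 4.8, 22.1]
opening: 0.0852
grasp_force: 11.0
```

```bash
python3 -c "
from h import *
a=shot('side','side8.png');o=load('side7.png')
for c in(o,a):
  k=blob(hm(c,170,5,150,90),(405,210,455,250));print('red',k[0],k[1])
  k=blob(hm(c,15,30,120,90),(405,210,455,255));print('brass',k[0],k[1])
for z in(.039,.033):print(proj(a,(.4898,-.1164,z)))
"
```

```text
red [429.10084034 228.13445378] [423 223  13  11 119]
brass [427.8502994  234.96407186] [418 224  22  18 167]
red [425.85714286 232.28571429] [424 231   5   4   7]
brass [429.39090909 234.21818182] [418 227  22  13 110]
(np.float64(429.200087998936), np.float64(228.32705422871487))
(np.float64(428.7018550760984), np.float64(230.5016645002992))
```

Call:
{"fn": "drive_tool", "kwargs": {"linear": [[0,0,-0.001],[0,0,-0.002],[0,0,-0.003],[0,0,-0.003],[0,0,-0.003],[0,0,-0.003],[0,0,-0.003],[0,0,-0.003]], "spin": [0,0,0,0,0,0,0,0], "jaw": [0,0,0,0,0,0,0,0]}}

```text
time: 18.7
position: [0.4899, -0.0669, 0.0377]
ee_rot: [3.142, -0.0, -0.003]
ft_force: [-0.1, 0.4, 4.8]
opening: 0.0853
grasp_force: 2.1
```

Call:
{"fn": "drive_tool", "kwargs": {"linear": [[0,0,-0.002],[0,0,-0.003],[0,0,-0.0035],[0,0,-0.0035],[0,0,-0.0035],[0,0,-0.0035],[0,0,-0.0035],[0,0,-0.0035]], "spin": [0,0,0,0,0,0,0,0], "jaw": [0,0,0,0,0,0,0,0]}}

```text
time: 19.37
position: [0.4899, -0.0668, 0.0413]
ee_rot: [3.142, -0.0, -0.003]
ft_force: [1.5, -0.1, 2.1]
opening: 0.0855
grasp_force: 1.1
```

The spring force fell off smoothly over more than 4 mm of release, and there was a hard stop at the bottom, so the button was pressed fully. Retreating.

Call:
{"fn": "drive_tool", "kwargs": {"linear": [[0,0,-0.01],[0,0,-0.03],[0,0,-0.06],[0,-0.02,-0.1],[0,-0.05,-0.14],[0,-0.08,-0.16],[0,-0.1,-0.16],[0,-0.1,-0.16]], "spin": [0,0,0,0,0,0,0,0], "jaw": [0,0,0,0,0,0,0,0]}}

```text
time: 20.03
position: [0.4912, 0.0368, 0.2048]
ee_rot: [-3.14, -0.005, -0.0]
ft_force: [-0.3, -0.2, -0.3]
opening: 0.0854
grasp_force: 0.0
```

Call:
{"fn": "drive_tool", "kwargs": {"linear": [[0,0,0],[0,0,0],[0,0,0],[0,0,0],[0,0,0],[0,0,0],[0,0,0],[0,0,0]], "spin": [0,0,0,0,0,0,0,0], "jaw": [0,0,0,0,0,0,0,0]}}

```text
time: 20.7
position: [0.4901, 0.0329, 0.2011]
ee_rot: [-3.142, 0.0, -0.003]
ft_force: [0.1, 0.4, -0.5]
opening: 0.0852
grasp_force: 0.0
```

```bash
python3 -c "
from h import *
a=shot('side','side9.png')
print('red',blob(hm(a,170,5,150,90),(405,210,455,250))[:2]);print('collar',blob(hm(a,3,20,110,40),(435,160,500,205))[1])
o=load('side7.png')['img'][205:250,400:460].astype(float);i=a['img'][205:250,400:460];print(o.mean(),i.mean())
"
```

```text
red (array([429.8045977, 227.6091954]), array([424, 223,  12,  10,  87], dtype=int32))
collar [444 168  43  31 658]
133.87197530864196 96.20765432098766
```

```bash
python3 -c "
from cell import manip
print(manip.close_job())"
```

```text
the job is handed in; nothing more can be done
None
```

I handed the job in at about 21 s: by my measurements the collar lies flat on the seat with the stem in its hole, and the red button was pressed to its stop and came back up. I never brought the arm near the vase, dish or bowl, and the hand-in returned no verdict.

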